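Change over the packet bins

ROBOT

A 7-joint arm with a two-finger parallel gripper is mounted at the origin on the work surface. World frame = base frame: x ahead of the robot, y to its left, z up, the work surface at z = 0. Lengths are in m, angles in rad, forces in N, time in s.
With the tool pointing down it reaches from about 0.425 to 0.95 m from the base axis. Payload 16.7 kg.
Tool frame: the origin (TCP) lies midway between the tips of the shut fingers; the grasp point (between the pads) lies 19 mm behind it; z points along the fingers, y is the line along which they close (so a half turn about z gives the same grasp; the last joint's range is limited). The gripper opens to 94 mm and grips with 3 to 60 N. Pads are 16 mm wide; open, the fingers measure 119 mm over their backs; the gripper's body (75 mm by 177 mm) begins 78 mm behind the grasp point.
Start: joints at [1.149, 0.426, 0.074, 1.606, -0.034, 1.111, -0.067], TCP at [0.181, -0.65, 0.205] pointing down, gripper open.
Joint ranges: [-2.85, 2.85], [-0.5, 2.14], [-1.23, 1.37], [0.21, 2.46], [-1.02, 4.16], [0.16, 2.05], [-2.73, 2.73]. Speed limits (rad/s): [1.89, 1.89, 2.39, 2.39, 3.01, 3.01, 3.01].

INTERFACE

Orientations are given as a unit quaternion [w, x, y, z].
In Python, from workcell import * gives the robot as it stands.
- The arm moves only by the tool move_arm, never from a script. Its argument "motion" is a list of rows, each a list of 4 numbers: the shift along the world's x, y, z in cm, then the turn about the world's z in degrees. In form: [[x, y, z, turn], ...]. A call has 1 to 12 rows; each row shifts and turns the commanded pose from where the row before left it; what a row does not reach is not made up. A row lasts 1/8 s, in which the tool goes at most 62.5 mm and 10.7 degrees, less where a joint would pass 70% of its speed; a pose out of reach is approached as far as the arm can. A call with a gripper value outside its range is refused whole. "jaw" is the closure, from 0 (fully open) to 1 (shut), set as the call begins (left out, the last holds). The fingers move at their own pace and stop on an object; the grip force is fixed at half the most. Time passes only in rows, so rows that do not move let the fingers close. It gives the time, the measured TCP pose, the force, the opening and the grip force at its end, in the units of the state.
- read_state(): the state, without advancing time (a new reading comes with each control period).
- grab_frame(name): name is "scene" or "top"; returns (picture, depth): 400x640x3 uint8, red, green, blue; 400x640 float32, m along the optical axis (not along the pixel's ray), 0 where there is no reading.
- camera_model(name): a dict with "camera_matrix" (3x3 intrinsics, pixels), "world_to_cam" (4x4, takes a point from world to camera coordinates). Camera axes: x right, y down, z forward; pixel columns grow to the right and rows downward; lengths in m; the calibration is good to about 2 mm. A picture is of the moment at which its call begins. camera_model takes no time and is no camera call.
- finish_job(): hands the job in; it is judged then, once.
The state is a dict: "t": time; "joint_pos": joint angles; "qd": joint speeds; "joint_torque": joint torques, N m; "ee_pos": TCP position; "tcp_rot": TCP orientation; "ft_force": force on the tool from outside, world axes, zero at the start; "moment": the same for the moment, N m; "grip_width": finger opening in m; "finger_force": force on a finger pad.
Only numpy, scipy, OpenCV 4.12 (cv2) and the standard library are available. Lean on these libraries where they do the work, as an engineer would, in place of code of your own. Each camera call takes 0.05 s, during which the arm holds its last target. There are 200 camera calls.

TASK

The narrow packet bin is finished with: push its leaning lid over from behind so that it drops fully shut. Only then flip the wide bin's lid up by its front lip and over backwards until it leans back and stays open by itself. Just push: grip and pick up nothing, and leave both bins and all the groceries around them standing where they are.

Things in the scene. Friction and masses are not known exactly. Their poses are not given: they have to be found in the camera images.
- wide_bin: the wide bin: white open plastic box, 115 mm deep (x), 230 mm wide (y), 90 mm tall, full of packets to 67 mm high, about 2.4 kg, loose on the table; both bins look alike but for width, either may be on the left. Origin: centre of its underside. +x: from its front to its hinged back, away from the robot within 0.3 rad; z up
- narrow_bin: the narrow bin: white open plastic box, 115 mm deep (x), 140 mm wide (y), 90 mm tall, full of packets to 67 mm high, about 1.8 kg, loose on the table; both bins look alike but for width, either may be on the left. Origin: centre of its underside. +x: from its front to its hinged back, away from the robot within 0.3 rad; z up
- wide_lid (a joint): wide lid angle, rad: 0 shut flat on the rim, grows as its front swings up and back, balances near 1.5, stop 1.95, leaning back open. Damped, no spring or latch: let go below 1.4 it falls shut, above 1.6 open, in about 2 s. Lid about 0.21 kg; 2 to 6 N level on the lip's edge starts it up, the finger rising with it. Starts shut
- narrow_lid (a joint): narrow lid angle, rad: 0 shut flat on the rim, grows as its front swings up and back, balances near 1.5, stop 1.95, leaning back open. Damped, no spring or latch: let go below 1.4 it falls shut, above 1.6 open, in about 2 s. Lid about 0.16 kg; 2 to 6 N level on the lip's edge starts it up, the finger rising with it. Starts open, leaning back
- wide_lid_lip (a point): middle of the 230 mm long, 6 mm thick free edge of the wide grey lid's lip, which flares forward and up 45 deg from the 6 mm lid plate. In lid axes 140 mm from the hinge, 30 mm above the underside. Shut: 82 mm in front of the bin's centre, 120 mm above the table; at the open stop: 137 mm behind, 210 mm above. Site x: along the lid to the hinge, y: along the hinge
- narrow_lid_lip (a point): middle of the 140 mm long, 6 mm thick free edge of the narrow grey lid's lip, which flares forward and up 45 deg from the 6 mm lid plate. In lid axes 140 mm from the hinge, 30 mm above the underside. Shut: 82 mm in front of the bin's centre, 120 mm above the table; at the open stop: 137 mm behind, 210 mm above. Site x: along the lid to the hinge, y: along the hinge
- wide_lid_hinge (a point): middle of the wide lid's hinge line, 57 mm behind (+x) the bin's centre, 90 mm above the table
- narrow_lid_hinge (a point): middle of the narrow lid's hinge line, 57 mm behind (+x) the bin's centre, 90 mm above the table
- wide_lip_under: outer half (facing front and down when shut; pushed to open) of the wide lid's lip, a 36 x 230 x 3 mm strip fast to the lid; the two halves together look like one 6 mm lip. Origin: middle of the lip's free edge; axes as the lid's
- wide_lip_upper: inner half (facing back and up when shut; pushed to shut) of the wide lid's lip, a 36 x 230 x 3 mm strip fast to the lid; the two halves together look like one 6 mm lip. Origin: middle of the lip's free edge; axes as the lid's
- narrow_lip_under: outer half (facing front and down when shut; pushed to open) of the narrow lid's lip, a 36 x 140 x 3 mm strip fast to the lid; the two halves together look like one 6 mm lip. Origin: middle of the lip's free edge; axes as the lid's
- narrow_lip_upper: inner half (facing back and up when shut; pushed to shut) of the narrow lid's lip, a 36 x 140 x 3 mm strip fast to the lid; the two halves together look like one 6 mm lip. Origin: middle of the lip's free edge; axes as the lid's
- paste_can: small can, 52 mm diameter, 88 mm tall, standing between the two bins; origin at the centre of its underside. A bystander, loose
- flat_tin: flat tin, 84 mm diameter, 40 mm tall, in front of the bins; origin at the centre of its underside. A bystander, loose
- soup_can: can, 68 mm diameter, 105 mm tall, to the left of the bins; origin at the centre of its underside. A bystander, loose
- jar: jar, 72 mm diameter, 110 mm tall, to the right of the bins; origin at the centre of its underside. A bystander, loose
- square_carton: squarish carton, 70 x 100 x 65 mm tall, beyond the bins; origin at the centre of its underside. A bystander, loose
- low_carton: lying carton, 70 x 160 x 50 mm tall, beyond the bins; origin at the centre of its underside. A bystander, loose
Mind the look-alikes: they are no part of the job. What is shaped like the narrow_bin but green is not meant.

How it is judged:
By the outcome, as a careful person would: the job done as asked, in the order asked, and still so for the second after the job is handed in, with the robot touching nothing.
It also fails if it takes over 58 s, if anything falls off the work surface, if the arm or the gripper's body presses on something with over 40 N, if the wrist force passes 120 N, or if a joint passes its speed limit or range.

## Working session

There is one attempt and no reset: what is moved stays moved. The work goes in short steps, Python scripts to look and compute and a tool call to move; the robot and the scene stay as the last step left them, time stands still between calls to the robot, and variables do not carry over. Pictures are saved under pics/ and viewed, at most 10 in all, crops included, and the job is handed in when it is done.

Besides the shell and the picture viewer there is one more tool, called after "Emit:" as a command line: name --pt "numbers of a row" for each row, then --argument value for the rest. move_arm: Moves the arm, as the interface text tells. Its arguments: {"type":"object","properties":{"motion":{"type":"array"},"jaw":{"type":"number"}},"required":["motion"]}

```bash
mkdir -p pics
python3 - <<'E'
from workcell import *
import cv2,numpy as np
for n in("scene","top"):
    p,d=grab_frame(n);cv2.imwrite(f"pics/{n}0.png",p[:,:,::-1]);np.savez(f"{n}0.npz",p=p,d=d)
    m=camera_model(n);print(n,m)
s=read_state();print(s)
E
```

```text
scene {'camera_matrix': array([[505.50072793,   0.        , 331.1924681 ],
       [  0.        , 505.50072793, 203.86347855],
       [  0.        ,   0.        ,   1.        ]]), 'world_to_cam': array([[ 0.80699051,  0.59053329, -0.006062  , -0.44715216],
       [ 0.32509941, -0.45278572, -0.83023819, -0.08959144],
       [-0.49302808,  0.66802359, -0.55737581,  1.97936285],
       [ 0.        ,  0.        ,  0.        ,  1.        ]])}
top {'camera_matrix': array([[516.6017011 ,   0.        , 319.5899231 ],
       [  0.        , 516.6017011 , 191.00070869],
       [  0.        ,   0.        ,   1.        ]]), 'world_to_cam': array([[-0.01657502, -0.99985173, -0.00466809,  0.01285967],
       [-0.99508374,  0.01695154, -0.09757564,  0.54403122],
       [ 0.0976403 ,  0.00302783, -0.99521716,  1.66816753],
       [ 0.        ,  0.        ,  0.        ,  1.        ]])}
{'t': 0.1, 'joint_pos': array([ 1.14948079,  0.42669981,  0.07385117,  1.60654599, -0.03411118,
        1.11083248, -0.06711042]), 'qd': array([ 0.00012749, -0.00090221,  0.00256255, -0.00279182,  0.00155138,
       -0.00048613, -0.00080013]), 'joint_torque': array([ 6.85060804e-03, -9.37462306e+01,  3.67643707e+00, -4.55036902e+01,
       -4.85118222e-02,  1.68480462e-02,  1.52698876e-04]), 'ee_pos': array([ 0.18108923, -0.64982416,  0.20482403]), 'tcp_rot': array([-6.01029687e-04,  9.90781638e-01,  1.35467231e-01, -1.21400011e-04]), 'ft_force': array([-0.65186852, -0.29356919,  0.60436372]), 'moment': array([0.00465132, 0.01338094, 0.00355368]), 'finger_force': 0.0, 'grip_width': 0.09420202181091139}
```

View pics/scene0.png

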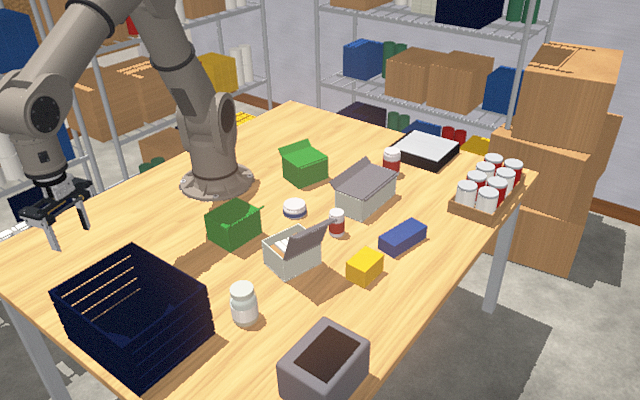

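View pics/top0.png

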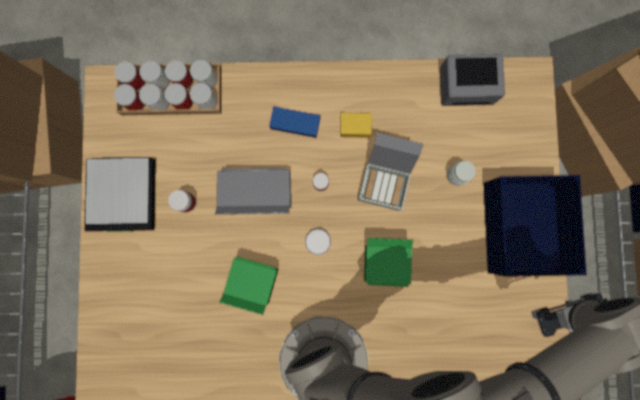

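Scene view: narrow white bin with its lid leaning back at (292,250), wide white bin with its lid shut at (365,190), and green look-alikes at (233,223) and (304,163). In the top view the narrow bin is at (385,185), the wide bin at (254,190) and the green boxes at (388,262) and (250,285). The two white bins fit the description.

```bash
cat > h.py <<'E'
from workcell import *
import cv2,numpy as np
def cloud(n,d):
    m=camera_model(n);K=m["camera_matrix"];T=m["world_to_cam"]
    v,u=np.mgrid[0:400,0:640]
    c=np.stack([(u-K[0,2])*d/K[0,0],(v-K[1,2])*d/K[1,1],d],-1)
    w=(c-T[:3,3])@T[:3,:3]; w[d<=0]=np.nan
    return w
E
python3 - <<'E'
from h import *
z=np.load("top0.npz");p,d=z["p"],z["d"];w=cloud("top",d)
def rect(name,u0,u1,v0,v1,zl,zh):
    a=w[v0:v1,u0:u1].reshape(-1,3);a=a[(a[:,2]>zl)&(a[:,2]<zh)]
    r=cv2.minAreaRect((a[:,:2]*1000).astype(np.float32));print(name,len(a),[np.round(x,1) for x in r],"z",np.percentile(a[:,2],[5,50,95]).round(3));return a
rect("wide all",208,298,160,220,.07,.2)
rect("wide lip",208,298,160,220,.106,.2)
rect("narrow rim",350,418,160,215,.078,.1)
a=rect("narrow lid",355,430,120,180,.11,.3)
rect("soup",165,198,185,215,.09,.2);rect("paste",308,334,168,194,.075,.2);rect("tin",300,335,225,258,.03,.2)
rect("jar",444,480,155,190,.09,.2);rect("sq",335,376,108,139,.05,.2);rect("low",266,324,102,139,.035,.2)
rect("greenN",360,416,235,290,.03,.3);rect("greenW",215,280,255,315,.03,.3)
c=np.vstack([cv2.resize(p[130:220,345:435],(500,500),interpolation=cv2.INTER_CUBIC)]);c2=cv2.resize(p[155:225,205:300],(500,368))
c2=cv2.copyMakeBorder(c2,0,132,0,0,cv2.BORDER_CONSTANT);o=cv2.resize(np.hstack([c,c2]),(800,400));cv2.imwrite("pics/crop.png",o[:,:,::-1])
# narrow lid points top: profile
z=np.load("scene0.npz");ws=cloud("scene",z["d"])
s=ws[215:285,255:335].reshape(-1,3);s=s[s[:,2]>.1];print("scene lid",s.min(0),s.max(0))
print("lid top pts",a[a[:,2]>.18].mean(0), a[a[:,2]>.2].mean(0),a.min(0),a.max(0))
E
```

```text
wide all 3349 [array([540.2, 215.2]), array([231.8, 147.4]), np.float64(89.5)] z [0.091 0.098 0.117]
wide lip 461 [array([531.7, 214.8]), array([228. , 129.3]), np.float64(89.2)] z [0.107 0.115 0.123]
narrow rim 324 [array([ 552.3, -203.1]), array([139.8, 123.3]), np.float64(75.0)] z [0.081 0.09  0.098]
narrow lid 1356 [array([ 644.8, -227.9]), array([140.3,  74.3]), np.float64(75.1)] z [0.119 0.188 0.211]
soup 360 [array([514.1, 445.5]), array([64.2, 64.1]), np.float64(46.2)] z [0.093 0.105 0.111]
paste 194 [array([570.3,   1.5]), array([47.4, 48.5]), np.float64(27.7)] z [0.08  0.088 0.094]
tin 472 [array([378.7,  14. ]), array([77.7, 80.1]), np.float64(43.6)] z [0.033 0.04  0.047]
jar 333 [array([ 590.3, -451.6]), array([63.1, 60.2]), np.float64(89.2)] z [0.101 0.109 0.116]
sq 680 [array([ 758.4, -118.4]), array([98.2, 72.1]), np.float64(88.5)] z [0.058 0.065 0.071]
low 1055 [array([774.6,  83.4]), array([160.3,  73.5]), np.float64(78.0)] z [0.043 0.05  0.056]
greenN 2211 [array([ 311.2, -206.5]), array([140.7, 148.5]), np.float64(86.1)] z [0.089 0.098 0.117]
greenW 2291 [array([249.3, 228.8]), array([141. , 148.1]), np.float64(73.4)] z [0.09  0.098 0.117]
scene lid [ 0.59952798 -0.30607222  0.10040121] [ 0.70011344 -0.1569727   0.2155856 ]
lid top pts [ 0.65794361 -0.2313928   0.20124059] [ 0.6649379  -0.23172871  0.20636952] [ 0.59373786 -0.30377283  0.11033872] [ 0.69702724 -0.15214862  0.21678065]
```

View pics/crop.png

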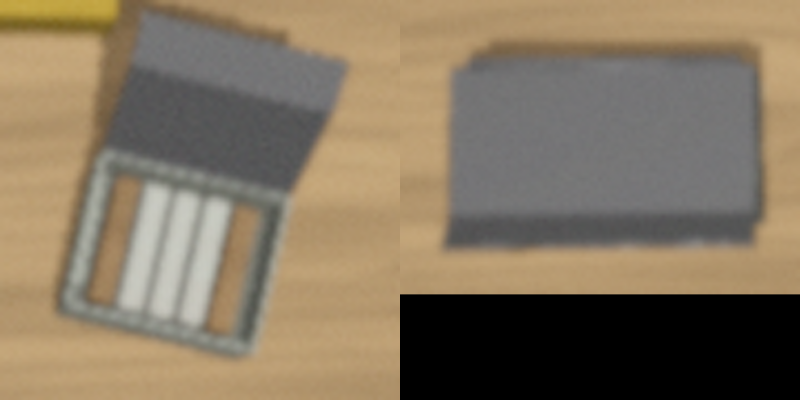

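The crop confirms both targets. Narrow bin: open lid, yaw about -15°, centre about (0.549,-0.202). Wide bin: shut lid, centre about (0.551,0.215), yaw about -0.7°. Next I raise the tool, shut the fingers and travel over to behind the narrow lid.

Emit:
move_arm --pt "0 0 5 0" --pt "0 0 5 0" --pt "0 0 5 0" --pt "2 1.4 1 -2" --pt "4 2.8 0 -3" --pt "4 2.8 0 -3" --pt "4 2.8 0 -3" --pt "4 2.8 0 -3" --pt "4 2.8 0 -3" --pt "4 2.8 0 -3" --pt "4 2.8 0 -3" --pt "4 2.8 0 -3" --jaw 1

```text
t: 1.6
ee_pos: [0.5222, -0.4111, 0.3651]
tcp_rot: [-0.0, 0.996, -0.092, -0.0]
ft_force: [0.4, -0.0, -0.2]
grip_width: 0.0005
finger_force: 0.0
```

Emit:
move_arm --pt "4 3 0 -2" --pt "4 3 0 -2" --pt "4 3 0 0" --pt "4 3 0 0" --pt "4 2.6 0 0" --pt "2 1.2 0 0" --pt "0 0 -4 0" --pt "0 0 -5 0" --pt "0 0 -5 0" --pt "0 0 -3 0" --pt "0 0 0 0"

```text
t: 2.98
ee_pos: [0.7397, -0.2538, 0.1925]
tcp_rot: [-0.0, 0.992, -0.126, -0.002]
ft_force: [-0.4, 0.2, 1.3]
grip_width: 0.0005
finger_force: 0.0
```

Run:
```python
from h import *
p,d=grab_frame("scene");o=cv2.resize(p[150:310,220:440],(800,582));cv2.imwrite("pics/s2.png",o[:,:,::-1])
s=read_state();print(s["ee_pos"],s["ft_force"])
```

```text
[ 0.74084585 -0.25411312  0.1949794 ] [-0.70592399 -0.14131374  1.23795351]
```

View pics/s2.png

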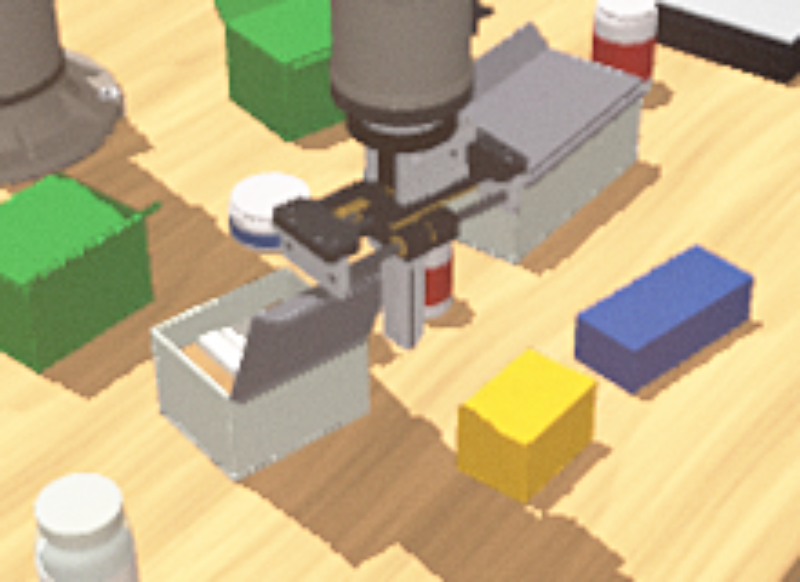

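The fingers are free, just behind the narrow lid's lip (crop pixels: fingertips about (400,345), lip (310,310)). Pushing it forward.

Emit:
move_arm --pt "-1.5 0.4 -0.3 0" --pt "-1.5 0.4 0 0" --pt "-1 0.27 0 0" --pt "-0.8 0.2 0 0" --pt "-0.8 0.2 0 0" --pt "-0.8 0.2 0.1 0" --pt "-0.8 0.2 0.1 0" --pt "-0.8 0.22 0.1 0" --pt "-0.8 0.22 0.1 0" --pt "-0.8 0.22 0.1 0"

```text
t: 4.28
ee_pos: [0.6446, -0.2287, 0.1975]
tcp_rot: [-0.0, 0.992, -0.126, -0.0]
ft_force: [0.6, -0.3, 0.6]
grip_width: 0.0008
finger_force: 0.1
```

Emit:
move_arm --pt "-0.8 0.22 0 0" --pt "-0.8 0.22 0 0" --pt "-0.8 0.22 0 0" --pt "-0.8 0.22 0 0" --pt "-0.8 0.22 0 0" --pt "-0.8 0.22 0 0" --pt "-0.8 0.22 0 0" --pt "-0.6 0.16 0 0"

```text
t: 5.28
ee_pos: [0.5827, -0.2118, 0.1976]
tcp_rot: [-0.0, 0.992, -0.126, 0.0]
ft_force: [0.1, -1.0, -0.0]
grip_width: 0.0004
finger_force: 0.0
```

Run:
```python
from h import *
p,d=grab_frame("scene");o=cv2.resize(p[170:290,230:395],(800,582));cv2.imwrite("pics/s3.png",o[:,:,::-1])
s=read_state();print(s["ee_pos"],s["ft_force"])
```

```text
[ 0.58218901 -0.21171589  0.19756737] [ 0.7350087  -0.43241986  0.22197281]
```

View pics/s3.png

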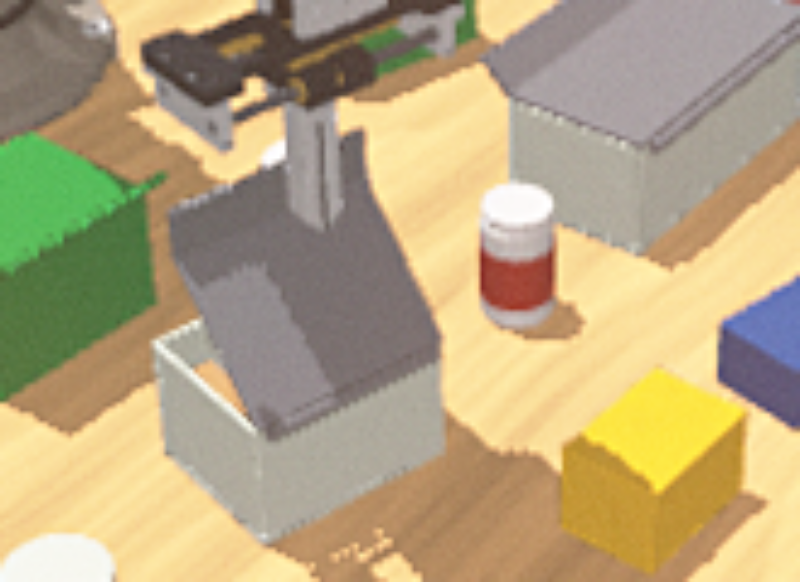

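The narrow lid is past balance and falling ahead of the finger (hinge near (350,385), lip near (260,180) in the crop). Lifting clear and crossing to the front of the wide bin.

Emit:
move_arm --pt "0 0 4 0" --pt "0 0 5 0" --pt "0 0 5 0" --pt "-1.6 4.7 0 2" --pt "-1.6 4.7 0 2" --pt "-1.6 4.7 0 2" --pt "-1.6 4.7 0 2" --pt "-1.6 4.7 0 2" --pt "-1.6 4.7 0 2" --pt "-1.6 4.7 0 2" --pt "-1.6 4.7 0 0" --pt "-2 5 0 0"

```text
t: 6.82
ee_pos: [0.4346, 0.2154, 0.3377]
tcp_rot: [-0.0, 1.0, -0.004, 0.0]
ft_force: [0.7, 0.5, -0.8]
grip_width: 0.0003
finger_force: 0.0
```

Run:
```python
from h import *
p,d=grab_frame("scene");o=cv2.resize(p[130:300,215:430],(758,600));cv2.imwrite("pics/s4.png",o[:,:,::-1])
w=cloud("scene",d);a=w[215:285,255:330].reshape(-1,3);a=a[(a[:,2]>.08)&(a[:,2]<.2)&(a[:,1]<-.11)&(a[:,0]>.42)]
print(cv2.minAreaRect((a[:,:2]*1000).astype(np.float32)),np.percentile(a[:,2],[50,99]))
s=read_state();print(s["t"],s["ee_pos"],s["ft_force"])
```

```text
((548.475830078125, -202.43797302246094), (144.38250732421875, 153.49241638183594), 74.52959442138672) [0.0977284  0.12096136]
6.875 [0.43132596 0.22204292 0.33791763] [-4.70487462  6.8315877  -0.20571237]
```

View pics/s4.png

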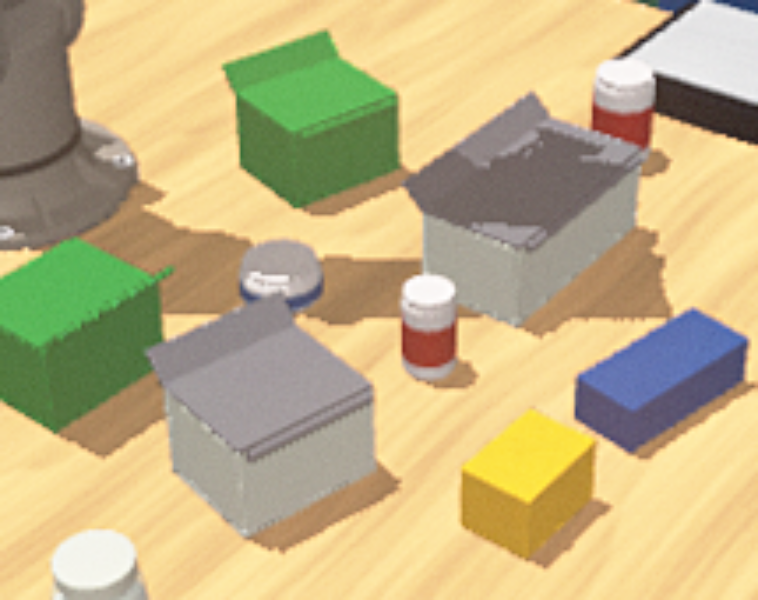

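The narrow lid is flat shut (lid at (260,380)); its bin and the neighbours have not moved. Descending in front of the wide lip.

Emit:
move_arm --pt "0 -0.5 -4 0" --pt "0 0 -5 0" --pt "0 0 -5 0" --pt "0 0 -5 0" --pt "0 0 -3 0" --pt "0 0 -2 0" --pt "0 0 0 0" --pt "0 0 0 0"

```text
t: 7.88
ee_pos: [0.4357, 0.2094, 0.0983]
tcp_rot: [-0.0, 1.0, -0.004, 0.0]
ft_force: [0.4, 0.2, -0.3]
grip_width: 0.0006
finger_force: 0.0
```

Emit:
move_arm --pt "0.7 0 0 0" --pt "0.6 0 0 0" --pt "0.4 0 0 0" --pt "0.3 0 0 0" --pt "0.3 0 0 0" --pt "0 0 0 0"

```text
t: 8.62
ee_pos: [0.4583, 0.2091, 0.0974]
tcp_rot: [-0.0, 1.0, -0.004, -0.0]
ft_force: [-0.3, -0.3, 0.5]
grip_width: 0.0006
finger_force: 0.0
```

Emit:
move_arm --pt "0.2 0 0 0" --pt "0.2 0 0 0" --pt "0.2 0 0.2 0" --pt "0.2 0 0.4 0" --pt "0.2 0 0.5 0"

```text
t: 9.25
ee_pos: [0.4655, 0.209, 0.1078]
tcp_rot: [0.001, 1.0, -0.003, -0.002]
ft_force: [-15.5, 1.9, 2.9]
grip_width: 0.0003
finger_force: 7.4
```

```bash
cat > m.py <<'E'
from h import *
p,d=grab_frame("scene");w=cloud("scene",d).reshape(-1,3)
b=w[(w[:,2]>.02)&(w[:,2]<.07)&(w[:,1]>.09)&(w[:,1]<.115)&(w[:,0]>.47)&(w[:,0]<.64)]
print("bin side x",np.percentile(b[:,0],[1,99]).round(3),"y",np.median(b[:,1]).round(4))
l=w[(w[:,2]>.1)&(w[:,2]<.26)&(w[:,1]>.09)&(w[:,1]<.17)&(w[:,0]>.45)&(w[:,0]<.78)]
print("lid x",np.percentile(l[:,0],[1,99]).round(3),"z",np.percentile(l[:,2],[50,99]).round(3))
s=read_state();print(s["t"],s["ee_pos"],s["ft_force"])
z=np.load("scene0.npz")
cv2.imwrite("pics/m%d.png"%(100*s["t"]),cv2.resize(p[130:300,250:465],(758,600))[:,:,::-1])
E
python3 m.py
python3 - <<'E'
import sys;sys.path.insert(0,'.')
from h import *
w=cloud("scene",np.load("scene0.npz")["d"]).reshape(-1,3)
b=w[(w[:,2]>.02)&(w[:,2]<.07)&(w[:,1]>.09)&(w[:,1]<.115)&(w[:,0]>.47)&(w[:,0]<.64)]
print("orig side x",np.percentile(b[:,0],[1,99]).round(3),"y",np.median(b[:,1]).round(4))
E
```

```text
bin side x [0.498 0.613] y 0.0992
lid x [0.452 0.611] z [0.113 0.252]
9.3 [0.46600388 0.20904909 0.10839083] [-14.02202284  -1.10967932   4.14230449]
orig side x [0.498 0.614] y 0.099
```

Emit:
move_arm --pt "0 0 0.6 0" --pt "0.2 0 0.8 0" --pt "0.4 0 0.8 0" --pt "0.5 0 0.9 0" --pt "0.6 0 0.9 0"

```text
t: 9.93
ee_pos: [0.4833, 0.209, 0.1485]
tcp_rot: [0.001, 1.0, -0.003, -0.002]
ft_force: [-14.9, -0.5, 8.5]
grip_width: 0.0002
finger_force: 7.2
```

```bash
python3 m.py; ls pics
```

```text
bin side x [0.498 0.614] y 0.0987
lid x [0.458 0.61 ] z [0.128 0.259]
9.975 [0.48450056 0.20908258 0.14961514] [-12.87058818  -2.93782403   9.51056459]
crop.png
m930.png
m997.png
s2.png
s3.png
s4.png
scene0.png
top0.png
```

View pics/m997.png

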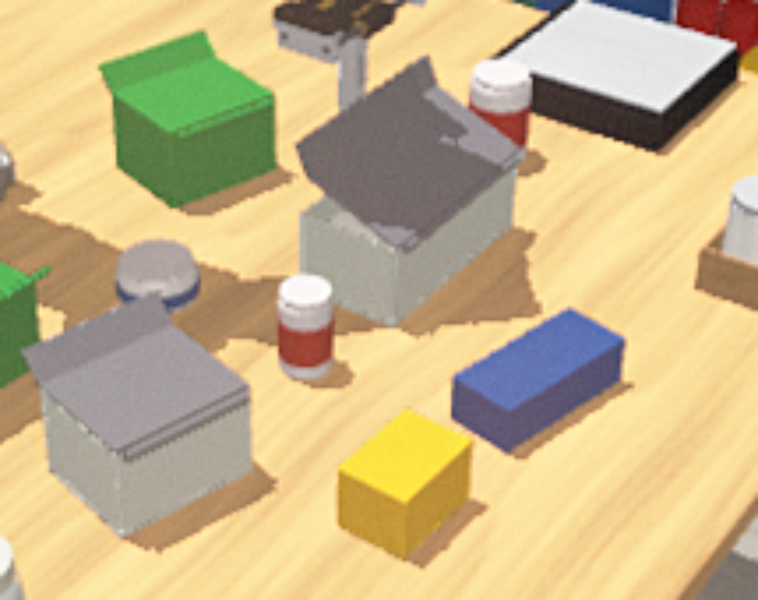

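The lid is rising (lip at (365,105)) and the bin has not moved. The finger pushes a bit too level, so I ease up and follow the arc.

Emit:
move_arm --pt "-0.1 0 0.7 0" --pt "0.5 0 0.8 0" --pt "0.6 0 0.8 0" --pt "0.7 0 0.7 0"

```text
t: 10.48
ee_pos: [0.5028, 0.209, 0.1791]
tcp_rot: [-0.0, 1.0, -0.004, 0.0]
ft_force: [-3.4, 0.1, 2.2]
grip_width: 0.0004
finger_force: 1.7
```

Emit:
move_arm --pt "0.7 0 0.4 0" --pt "0.8 0 0.3 0" --pt "0.8 0 0.2 0" --pt "0.8 0 0 0" --pt "0.8 0 0 0" --pt "0.8 0 -0.2 0"

```text
t: 11.22
ee_pos: [0.5498, 0.2092, 0.1855]
tcp_rot: [-0.0, 1.0, -0.004, 0.0]
ft_force: [-0.6, 0.1, 1.3]
grip_width: 0.0003
finger_force: 0.6
```

```bash
python3 m.py
```

```text
bin side x [0.498 0.613] y 0.0989
lid x [0.564 0.616] z [0.158 0.229]
11.275 [0.55064261 0.20889723 0.1850257 ] [ 0.8397291  -0.50556382 -0.20531688]
```

Emit:
move_arm --pt "0.8 0 -0.3 0" --pt "0.8 0 -0.3 0" --pt "0.8 0 -0.2 0" --pt "0.8 0 0 0" --pt "0.8 0 0 0" --pt "0.8 0 0 0" --pt "0.8 0 0 0" --pt "0.8 0 0 0" --pt "0.6 0 0 0" --pt "0 0 0 0"

```text
t: 12.52
ee_pos: [0.6195, 0.2091, 0.1773]
tcp_rot: [-0.0, 1.0, -0.004, -0.0]
ft_force: [1.3, -0.3, -0.6]
grip_width: 0.0006
finger_force: 0.0
```

```bash
python3 m.py
```

```text
bin side x [0.497 0.613] y 0.0991
lid x [0.621 0.689] z [0.176 0.214]
12.575 [0.61920556 0.20914951 0.17736483] [-0.92111859 -0.08454892  0.31213205]
```

The lid has gone over to its stop. Retreating.

Emit:
move_arm --pt "-2 0 0 0" --pt "-4 0 1 0" --pt "-4 0 4 0" --pt "-4 0 5 0" --pt "-2 0 5 0" --pt "0 0 3 0" --pt "0 0 0 0" --pt "0 0 0 0" --pt "0 0 0 0" --pt "0 0 0 0" --pt "0 0 0 0" --pt "0 0 0 0"

```text
t: 14.08
ee_pos: [0.4601, 0.2091, 0.3561]
tcp_rot: [0.0, 1.0, -0.004, -0.0]
ft_force: [1.3, -0.5, 0.2]
grip_width: 0.0002
finger_force: 0.0
```

```bash
python3 m.py; ls -t pics|head -1; cp pics/$(ls -t pics|head -1) pics/final.png
```

```text
bin side x [0.499 0.614] y 0.0989
lid x [0.619 0.689] z [0.173 0.214]
14.125 [0.46011017 0.20914544 0.35615003] [-0.42058922  0.11993206 -1.06997207]
m1412.png
```

View pics/final.png

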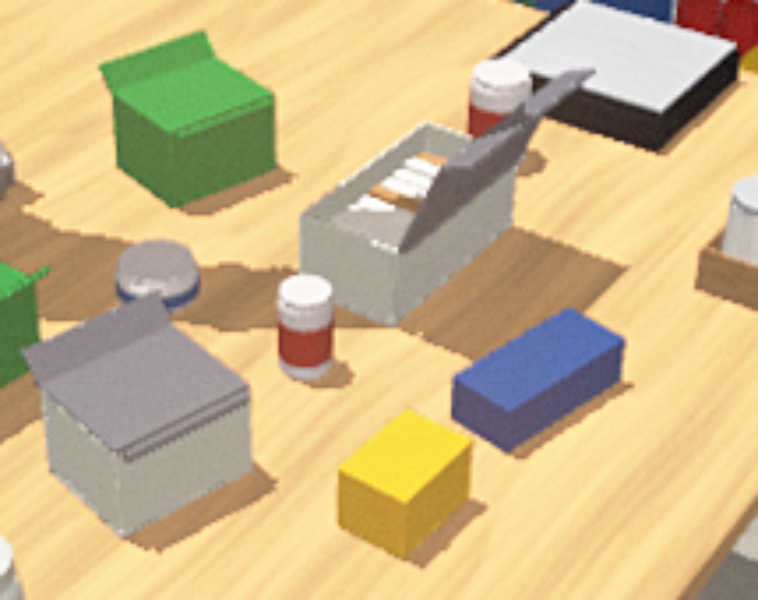

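The wide lid leans open at (500,150), the narrow lid is shut at (140,390), and everything else is in place.

```bash
python3 -c "
from workcell import *
print(finish_job())"
```

```text
the job is handed in; nothing more can be done
None
```

The narrow bin's lid is fully shut and the wide bin's lid then went over and leans open on its own, with bins and groceries where they were; I handed the job in at about 14 s, well within the 58 s limit.

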